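Engage the filter cell's bayonet collar and hold it home

ROBOT

A 6-joint arm with a two-finger parallel gripper is mounted at the origin on a cart in front of the work surface, level with it; the furniture and walls round the work are solid. World frame = base frame: x ahead of the robot, y to its left, z up, the work surface at z = 0. Lengths are in m, angles in degrees, forces in N, time in s.
With the tool pointing down it reaches from about 0.4 to 0.825 m from the base axis. Payload 7 kg.
Tool frame: the origin (TCP) lies midway between the tips of the shut fingers; the grasp point (between the pads) lies 19 mm behind it; z points along the fingers, y is the line along which they close (so a half turn about z gives the same grasp; the last joint's range is limited). The gripper opens to 88 mm and grips with 3 to 60 N. Pads are 19 mm wide; open, the fingers measure 130 mm over their backs; the gripper's body (78 mm by 193 mm) begins 47 mm behind the grasp point.
Start: joints at [-48.868, 20.546, 0.682, 0, -70.136, -16.507], TCP at [0.281, -0.614, 0.227] pointing down, gripper open.
Joint ranges: [-176.03, 176.03], [-82.01, 121.73], [-58.28, 71.71], [-173.87, 95.51], [-174.79, -0.11], [-173.66, 173.66]. Speed limits (degrees/s): [136.94, 136.94, 172.46, 180, 180, 180].

INTERFACE

Orientations are given as a 3x3 rotation matrix whose columns are the frame's x, y, z axes.
In Python, from rig import robot gives the robot as it stands. Calls block until the motion is done:
- robot.goto(position, orientation): joint-space move of the TCP to a pose.
- robot.servo_line(position, ori=None, speed=0.15): straight line of the TCP; ori=None keeps the orientation; speed is the mean speed in m/s.
- robot.movej(angles): joint-space move.
- robot.move_gripper(opening): opening from 0.0 (shut) to 1.0 (fully open); the grip force is fixed at half the most; returns when the fingers have stopped.
- robot.dwell(seconds).
- robot.ik(position, orientation): joint angles nearest the present ones, or None.
- robot.grab_frame(name): name is "scene" or "top"; returns (picture, depth): 480x640x3 uint8, red, green, blue; 480x640 float32, m along the optical axis (not along the pixel's ray), 0 where there is no reading.
- robot.camera_info(name): a dict with "vfov" (degrees; the focal length in pixels is half the picture's height over the tangent of half this angle, whatever the lens; pixels are square), "cx", "cy" (the principal point, pixels), "view" (4x4, takes a point from world to camera coordinates). Camera axes: x right, y down, z forward; pixel columns grow to the right and rows downward; lengths in m; the calibration is good to about 2 mm. A picture is of the moment at which its call begins. camera_info takes no time and is no camera call.
A pose or a line that the arm cannot do raises robot.Unreachable and nothing moves.
- robot.job_done(): hands the job in; it is judged then, once.
Readings, each from a call of its own:
- robot.read_t(): time.
- robot.read_qpos(): joint angles.
- robot.read_qvel(): joint speeds.
- robot.read_effort(): joint torques, N m.
- robot.read_position(): TCP position.
- robot.read_tcp_rot(): TCP orientation.
- robot.read_force(): force on the tool from outside, world axes, zero at the start.
- robot.read_ft_torque(): the same for the moment, N m.
- robot.read_grip_width(): opening from 0.0 (shut) to 1.0 (fully open).
- robot.read_finger_force(): force on a finger pad.
Only numpy, scipy, OpenCV 4.12 (cv2) and the standard library are available. Lean on these libraries where they do the work, as an engineer would, in place of code of your own. Each camera call takes 0.05 s, during which the arm holds its last target. There are 200 camera calls.

TASK

The bayonet collar of the filter cell has to be held closed. Grip the dark knurled collar on top of the cell and, feeling for its hidden pin by pressing down, turn it until its keyway drops over the pin (less than a third of a turn away, clockwise as seen from above); then push it fully home and finish while still holding it pushed down against its spring - do not let go. Leave the loose things around it (lens canister, petri dish, slide pack, tally counter) where they are.

Things in the scene. Friction and masses are not known exactly. Their poses are not given: they have to be found in the camera images.
- filter_cell: aluminium filter cell fixed to the worktop: round foot 92 mm across, 14 mm high; barrel 47 mm across up to 37 mm; two brass hose ports on opposite sides at 24 mm height, reaching 37 mm from the axis; the dark knurled collar on top is part of it. A fixed pin hides inside the collar. Origin on the axis at the worktop, z up; its yaw is random and does not tell the turn that is needed
- collar_mid (a point): point on the axis at mid-height of the dark knurled collar: a cylinder to grip, 52 mm across, 32 mm high (50 to 82 mm above the worktop at rest), a 31 mm window in its top. It turns freely both ways (0.03 N m friction), stays where left. Its one hidden keyway starts 0.5 to 1.9 rad short of the pin, turning clockwise from above; takes the pin within about 0.1 rad either way
- plunger (a joint): how far the collar is pressed down, m: 0 at rest, lifted by a spring of about 2.5 N at 0, 6.5 N when home. Off the keyway the collar stops on the pin at about 0.003; with the keyway over the pin it goes down to a hard stop at 0.012 (home). Let go, it springs back up
- lens_canister: loose bystander: clear canister with black base, 40 mm across, 59 mm high, origin under its centre
- petri_dish: loose bystander: clear petri dish 60 mm across, 15 mm high, origin under its centre
- slide_pack: loose bystander: small white carton 31 x 82 x 29 mm, origin under its centre
- tally_counter: loose bystander: chromed round hand counter 54 x 52 x 21 mm, origin under its centre
Things that resemble listed ones, but are neither listed nor needed, are in the scene too. Leave any green look-alike of the filter_cell alone.

How it is judged (in metres and radians):
At the end, for the whole second after the job is handed in: the collar is down within 1.5 mm of its home stop (plunger above 0.0105 m) and the fingers are still on it with more than 3 N, all through the last second (value of joint plunger above 0.0105 m and contact force between the fingers and filter_cell above 3 N); the arm keeps its last pose, push and grip.
It fails at once if a loose bystander was shoved by more than 25 mm (distance of any of lens_canister, petri_dish, slide_pack, tally_counter from where it was at the start of the episode above 0.025 m).
It also fails if it takes over 48 s, if anything falls off the work surface, if the arm or the gripper's body presses on something with over 40 N, if the wrist force passes 120 N, or if a joint passes its speed limit or range.

## Working session

There is one attempt and no reset: what is moved stays moved. The work goes in short steps, each a Python script; the robot and the scene stay as the last script left them, time stands still between calls to the robot, and variables do not carry over. Pictures are saved under pics/ and viewed, at most 10 in all, crops included, and the job is handed in when it is done.

```bash
mkdir -p pics
python3 - <<'E'
from rig import robot
import cv2,numpy as np
for n in("scene","top"):
    p,d=robot.grab_frame(n); cv2.imwrite(f"pics/{n}0.png",p[:,:,::-1]); np.save(f"pics/{n}0.npy",d)
    print(n,robot.camera_info(n))
print(robot.read_t(),robot.read_tcp_rot())
E
```

```text
scene {'vfov': 56.109572384384784, 'cx': 317.35825060848026, 'cy': 237.30164759976856, 'view': array([[ 0.75891653, -0.65104671,  0.01355994, -0.54635816],
       [-0.31300383, -0.38296633, -0.86911759,  0.09848022],
       [ 0.57102915,  0.6553434 , -0.4944196 ,  0.84016725],
       [ 0.        ,  0.        ,  0.        ,  1.        ]])}
top {'vfov': 52.93452287852421, 'cx': 309.73181848342085, 'cy': 226.5145041295162, 'view': array([[-0.00510994, -0.99991934, -0.0116274 , -0.24949399],
       [-0.9980026 ,  0.0058316 , -0.06290305,  0.48955549],
       [ 0.06296578,  0.01128274, -0.99795191,  0.91499568],
       [ 0.        ,  0.        ,  0.        ,  1.        ]])}
0.1 [[-9.09099582e-01 -4.16578187e-01 -7.51369788e-04]
 [-4.16578846e-01  9.09098602e-01  1.34061228e-03]
 [ 1.24599391e-04  1.53175482e-03 -9.99998819e-01]]
```

View pics/scene0.png

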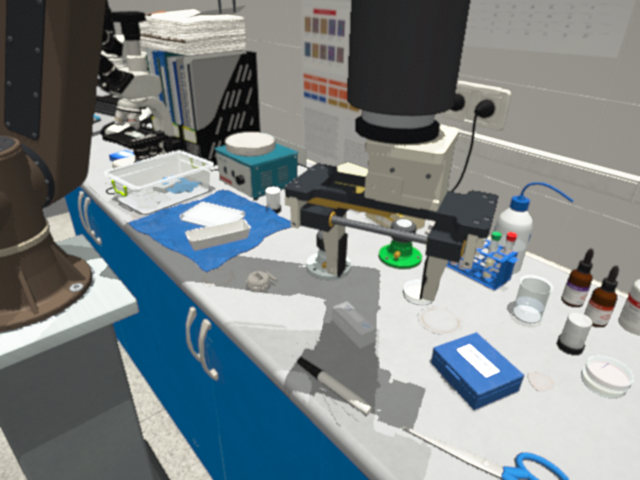

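View pics/top0.png

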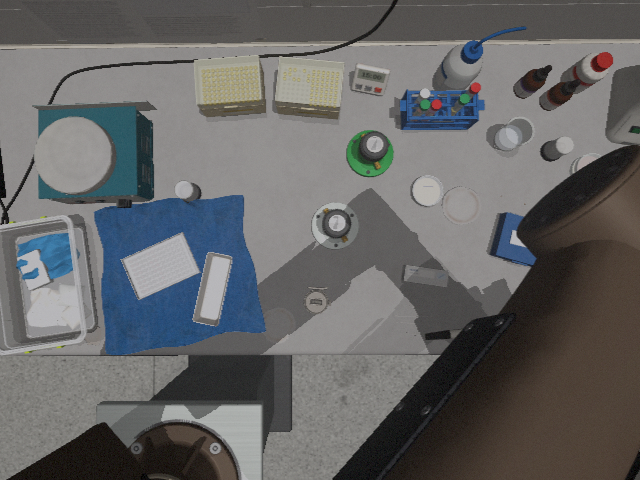

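The scene view shows the cell behind the fingers. In the top view the silver-foot cell sits at (336,224) with its collar at about (337,222), and the green look-alike is at (370,152). The tally counter is at (316,299), the slide pack at (425,274), the petri dish at (461,205) and the canister at about (427,190). Next I'll measure from an enlarged crop.

```bash
cat > h.py <<'E'
from rig import robot
import numpy as np,cv2
def ray(n,u,v):
    c=robot.camera_info(n);f=240/np.tan(np.radians(c['vfov']/2));V=c['view']
    return -V[:3,:3].T@V[:3,3], V[:3,:3].T@np.array([(u-c['cx'])/f,(v-c['cy'])/f,1])
def px(n,u,v,d): o,r=ray(n,u,v); return o+r*d
def atz(n,u,v,z): o,r=ray(n,u,v); return o+r*(z-o[2])/r[2]
E
python3 - <<'E'
from h import *
p=cv2.imread("pics/top0.png")
s=p[130:330,260:500]; a=cv2.resize(s,None,fx=3.3,fy=3,interpolation=2)
a=cv2.resize(p[140:320,270:490],None,fx=3.3,fy=3.3,interpolation=2)
cv2.imwrite("pics/crop.png",a[:600,:800])
d=np.load("pics/top0.npy")
for n,u,v in[("collar",337,222),("collarL",325,222),("green",372,146),("white",427,190),("dish",461,205),("slide",425,274),("tally",316,299),("vial",188,190),("beaker",508,137)]:
    print(n,px("top",u,v,d[v,u]).round(3))
# collar rim from depth
vv,uu=np.mgrid[195:250,305:370]
P=np.array([px("top",u,v,d[v,u]) for u,v in zip(uu.ravel(),vv.ravel())])
m=P[P[:,2]>0.07]; print(len(m),m.min(0),m.max(0),m.mean(0))
E
```

```text
collar [ 0.491 -0.301  0.087]
collarL [ 0.492 -0.28   0.08 ]
green [ 0.627 -0.365  0.087]
white [ 0.557 -0.479  0.014]
dish [ 0.529 -0.548  0.   ]
slide [ 0.397 -0.468  0.029]
tally [ 0.35  -0.263  0.019]
vial [ 0.554 -0.029  0.061]
beaker [ 0.647 -0.616  0.067]Traceback (most recent call last):
  File "<stdin>", line 11, in <module>
  File "h.py", line 6, in px
    def px(n,u,v,d): o,r=ray(n,u,v); return o+r*d
                         ~~~^^^^^^^
  File "h.py", line 4, in ray
    c=robot.camera_info(n);f=240/np.tan(np.radians(c['vfov']/2));V=c['view']
ValueError: time passes only in moves, steps and waits
```

View pics/crop.png

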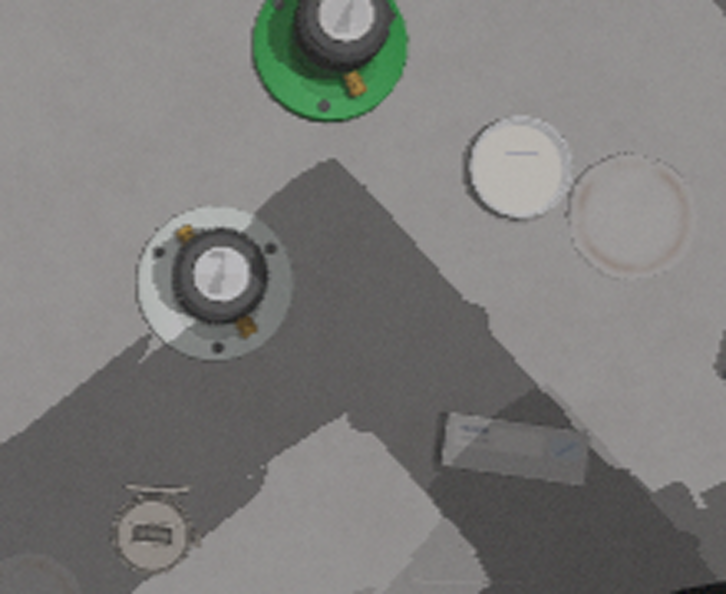

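The crop shows the collar outer circle centred at about crop (221,275), which is top pixel (337,223.2). Its depth gives a top height of about 0.08. The hose ports lie along a diagonal, and no bystander is within 130 mm. I'll move above it now, with J6 set low so there is room to turn clockwise, and take a second view.

```bash
cat >> h.py <<'E'
def down(yaw): # tool y axis (closing line) at yaw deg
    c,s=np.cos(np.radians(yaw)),np.sin(np.radians(yaw)); y=np.array([c,s,0]); z=np.array([0,0,-1.])
    return np.c_[np.cross(y,z),y,z]
E
python3 - <<'E'
from h import *
c=atz("top",337.1,223,.082); print(c)
best=None
for yaw in range(-180,180,15):
    q=robot.ik([c[0],c[1],.15],down(yaw))
    if q is not None: print(yaw,np.round(q,1))
E
```

```text
[ 0.48989014 -0.30183502  0.082     ]
-180 [-12.2  14.8 -18.2   0.  -57.   12.2]
-165 [-12.2  14.8 -18.2   0.  -57.   27.2]
-150 [-12.2  14.8 -18.2   0.  -57.   42.2]
-135 [-12.2  14.8 -18.2   0.  -57.   57.2]
-120 [-12.2  14.8 -18.2   0.  -57.   72.2]
-105 [-12.2  14.8 -18.2   0.  -57.   87.2]
-90 [-12.2  14.8 -18.2   0.  -57.  102.2]
-75 [-12.2  14.8 -18.2   0.  -57.  117.2]
-60 [-12.2  14.8 -18.2   0.  -57.  132.2]
-45 [-12.2  14.8 -18.2   0.  -57.  147.2]
-30 [-12.2  14.8 -18.2   0.  -57.  162.2]
0 [ -12.2   14.8  -18.2    0.   -57.  -167.8]
15 [ -12.2   14.8  -18.2    0.   -57.  -152.8]
30 [ -12.2   14.8  -18.2    0.   -57.  -137.8]
45 [ -12.2   14.8  -18.2    0.   -57.  -122.8]
60 [ -12.2   14.8  -18.2    0.   -57.  -107.8]
75 [-12.2  14.8 -18.2   0.  -57.  -92.8]
90 [-12.2  14.8 -18.2   0.  -57.  -77.8]
105 [-12.2  14.8 -18.2   0.  -57.  -62.8]
120 [-12.2  14.8 -18.2   0.  -57.  -47.8]
135 [-12.2  14.8 -18.2   0.  -57.  -32.8]
150 [-12.2  14.8 -18.2   0.  -57.  -17.8]
165 [-12.2  14.8 -18.2   0.  -57.   -2.8]
```

Run:
```python
from h import *
c=atz("top",337.1,223,.082)
robot.goto([c[0],c[1],.17],down(150))
robot.dwell(.3)
p,d=robot.grab_frame("scene")
i=robot.camera_info("scene");f=240/np.tan(np.radians(i['vfov']/2))
for z in(.082,.066,.05):
    X=i['view'][:3,:3]@[c[0],c[1],z]+i['view'][:3,3]; print(z,X[:2]/X[2]*f+[i['cx'],i['cy']],X[2])
u,v=(X[:2]/X[2]*f+[i['cx'],i['cy']]).astype(int)
print(u,v)
cv2.imwrite("pics/scene1.png",cv2.resize(p[v-70:v+50,u-80:u+80,::-1],None,fx=5,fy=5,interpolation=2))
print(robot.read_t(),robot.read_qpos(),robot.read_force(),robot.read_position())
```

```text
0.082 [329.13214449 231.92136176] 0.8815608065759173
0.066 [328.91758543 239.00969112] 0.8894715201241975
0.05 [328.70680918 245.97304867] 0.8973822336724777
328 245
1.8667 [-1.22240340e+01  1.37550714e+01 -1.67211834e+01  8.72014632e-04
 -5.95248918e+01 -1.78322313e+01] [-0.14931312  0.31210061 -0.87293217] [ 0.48967248 -0.30234057  0.16997903]
```

View pics/scene1.png

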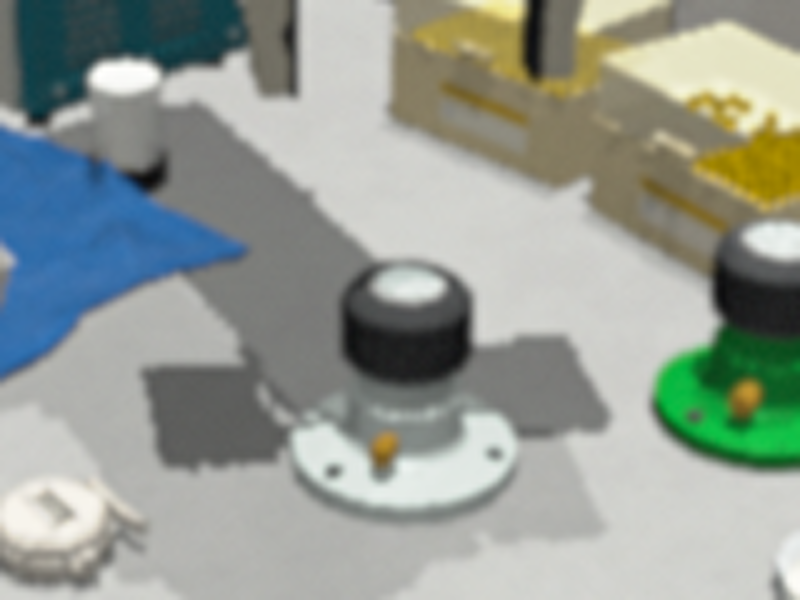

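The scene view shows the collar window centred at crop (408,286), which is pixel (329.6,232.2). The prediction was (329.1,231.9), so position and height are confirmed. Now I'll descend, grip and check the side forces.

Run:
```python
from h import *
c=atz("top",337.1,223,.082)
robot.servo_line([c[0],c[1],.047],speed=.12); robot.dwell(.2)
print(robot.read_t(),robot.read_force(),robot.read_position())
robot.move_gripper(0.0); robot.dwell(.2)
print(robot.read_t(),robot.read_force(),robot.read_ft_torque(),robot.read_position(),robot.read_grip_width()*88,robot.read_finger_force())
```

```text
3.2417 [-0.50302006 -1.19985512  0.19726081] [ 0.49029584 -0.30192056  0.04768223]
4.1167 [ 4.94618146 -2.8791698  -2.39974247] [-1.01946638 -1.09441899 -0.019474  ] [ 0.4910826  -0.30233599  0.0471633 ] 51.87743433297862 29.99920427799225
```

Run:
```python
from h import *
c=atz("top",337.1,223,.082)+1.2e-3*np.array([.866,-.5,0]); R=down(150)
for z in(.047,.044,.042,.041):
    robot.servo_line([c[0],c[1],z],R,speed=.01 if z<.047 else .02); robot.dwell(.1)
    print(round(robot.read_t(),2),z,robot.read_force().round(2),robot.read_position().round(4),robot.read_finger_force())
```

```text
4.47 0.047 [ 1.85 -0.51  1.14] [ 0.4911 -0.3024  0.0471] 29.99999910593033
5.02 0.044 [2.85 0.35 3.26] [ 0.4911 -0.3025  0.0442] 30.000506937503815
5.47 0.042 [-0.61  2.93 12.53] [ 0.4911 -0.3025  0.0431] 30.00160574913025
5.82 0.041 [-3.06  4.09 20.02] [ 0.4912 -0.3026  0.0428] 30.002810955047607
```

The pin stop is clear at z≈0.0435 (stiffness about 8 N/mm). I'll hold a light preload and turn clockwise until the force drops.

Run:
```python
from h import *
P=[.4911,-.3025,.0422]
yaw=150; hits=0
robot.servo_line(P,down(yaw),speed=.02)
ang=[22]+list(range(26,118,4))
for a in ang:
    robot.goto(P,down(yaw-a))
    robot.dwell(.05)
    F=robot.read_force(); z=robot.read_position()[2]
    print(round(robot.read_t(),2),a,F.round(1),round(z,4),robot.read_ft_torque()[2].round(2))
    if (z<.0428 and F[2]<7) or robot.read_t()>32: break
```

```text
6.58 22 [-1.1  2.5 11.9] 0.0432 -0.04
6.88 26 [-0.7  2.6 12.2] 0.0432 -0.1
7.17 30 [-0.9  1.9 13.2] 0.0432 -0.14
7.47 34 [-0.6  1.8 11.7] 0.0431 -0.01
7.78 38 [-1.   2.  11.8] 0.0432 -0.08
8.07 42 [-1.   1.5 12. ] 0.0432 -0.07
8.38 46 [-0.3  2.9 11.9] 0.0432 -0.07
8.68 50 [-0.6  3.2 12.4] 0.0432 -0.08
8.97 54 [-0.9  2.2 12.1] 0.0431 -0.16
9.28 58 [-1.2  1.3 12.6] 0.0431 -0.12
9.57 62 [-0.5  2.7 13.2] 0.0432 -0.12
9.88 66 [ 0.3  1.6 12.8] 0.0432 -0.12
10.18 70 [-1.8  2.  12.6] 0.0432 -0.02
10.47 74 [-1.4  2.9 12.1] 0.0432 -0.11
10.78 78 [-1.3  2.6 11.2] 0.0431 -0.07
11.07 82 [-0.   0.1  7.1] 0.0428 -0.14
11.38 86 [1.4 0.3 4.9] 0.0423 -0.06
```

The keyway engaged at about 84°. Now I'll push it home.

Run:
```python
from h import *
for z in(.038,.036,.0345,.0335,.0325):
    robot.servo_line([.4911,-.3025,z],down(64),speed=.015); robot.dwell(.15)
    F=robot.read_force()
    print(round(robot.read_t(),2),z,F.round(1),robot.read_position().round(4),robot.read_ft_torque()[2].round(2),robot.read_finger_force())
    if F[2]>20: break
```

```text
11.96 0.038 [ 4.  -3.8 -1.7] [ 0.4915 -0.3028  0.0378] -0.28 29.99967187643051
12.39 0.036 [ 2.8 -4.4  1.3] [ 0.4916 -0.3028  0.0361] -0.32 29.999932050704956
12.79 0.0345 [ 1.9 -4.   5.6] [ 0.4916 -0.3028  0.0349] -0.33 30.000380873680115
13.19 0.0335 [-0.1 -1.  12.8] [ 0.4917 -0.3029  0.0348] -0.31 30.001866817474365
13.59 0.0325 [-1.1 -0.1 21.3] [ 0.4917 -0.3029  0.0346] -0.21 30.002920925617218
```

The hard stop is at z≈0.0348, 8.7 mm below the pin stop, which matches home. I'll check that it holds steady, then hand in.

Run:
```python
from h import *
robot.dwell(1.0)
F=robot.read_force();z=robot.read_position()[2];print(F,z,robot.read_finger_force(),robot.read_t())
if F[2]>10 and z<.0352: print(robot.job_done())
```

```text
[-1.37369927  1.45759629 21.6217999 ] 0.03460909211979006 30.002990663051605 14.5917
the job is handed in; nothing more can be done
None
```

The collar's keyway dropped over the pin after about 82–86° clockwise; I pushed it to its hard stop and handed in at 14.6 s, still gripping at 30 N and pressing down with about 21 N; no verdict was shown.

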